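Lay the lunch tray to its printed layout

ROBOT

A 6-joint arm with a two-finger parallel gripper is mounted at the origin on a cart in front of the work surface, level with it; the furniture and walls round the work are solid. World frame = base frame: x ahead of the robot, y to its left, z up, the work surface at z = 0. Lengths are in m, angles in rad, forces in N, time in s.
With the tool pointing down it reaches from about 0.35 to 0.725 m from the base axis. Payload 4.3 kg.
Tool frame: the origin (TCP) lies on the centre line of the jaws, within the pads' length; the fingertips stand ahead of it and the grasp point (between the pads) lies 5 mm behind it (robot.nose_length is the z of the fingertips in the tool frame, in m); z points along the fingers, y is the line along which they close (so a half turn about z gives the same grasp; the last joint's range is limited). The gripper opens to 85 mm and grips with 20 to 120 N. Pads are 22 mm wide; open, the fingers measure 114 mm over their backs; the gripper's body (76 mm by 85 mm) begins 54 mm behind the grasp point. The pads swing forward as they close: fully open they stand 13 mm farther back than shut.
Start: joints at [1.116, 0.377, 0.081, 1.274, 0, 1.46], TCP at [0.194, 0.541, 0.245] pointing down, gripper open.
Joint ranges: [-2.72, 2.72], [-0.84, 1.66], [-1.02, 1.22], [-1.77, 2.12], [-1.37, 1.28], [-3.14, 3.14]. Speed limits (rad/s): [2.57, 2.57, 3.14, 3.14, 3.14, 3.14].

INTERFACE

Orientations are given as a rotation vector (axis times angle).
In Python, from bench import robot gives the robot as it stands.
- The arm moves only by the tool play_rows, never from a script. Its argument "targets" is a list of rows, each an object with "offset": the shift along the tool's x, y, z in cm, a list of three; "turn": the turn about the tool's z in degrees; "gripper": the closure, from -1 (fully open) to 1 (shut). A call has 1 to 8 rows; each row is the pose to reach, as a shift and turn from the pose commanded when the call began, along the tool's axes at that moment; what a row does not reach only later rows make up. A row lasts 1/12 s, in which the tool goes at most 41.7 mm and 7.16 degrees, less where a joint would pass 70% of its speed; a pose out of reach is approached as far as the arm can. A call with a gripper value outside its range is refused whole. The fingers move at their own pace and stop on an object; the grip force is fixed at half the most. Time passes only in rows, so rows that repeat a pose let the fingers close. It gives the time, the measured TCP pose, the force, the opening and the grip force at its end, in the units of the state.
- robot.observe(): the state, without advancing time (a new reading comes with each control period).
- robot.grab_frame(name): name is "side" or "top" or "wrist"; returns a dict with "img" (480x640x3 uint8, blue, green, red), "fx", "fy", "cx", "cy" (pixels), "k1" (the pictures are not rectified: a ray, as slopes to the right and down, at radius r is drawn at 1 + k1 r^2 times it, then the intrinsics apply), "cam_to_world" (4x4, takes a point from camera to world coordinates); the wrist camera has in their place "tool_from_camera" (4x4, takes a point from camera to tool coordinates, whose origin is the TCP and whose axes are the flange's). Camera axes: x right, y down, z forward; pixel columns grow to the right and rows downward; lengths in m; the calibration is good to about 2 mm. A picture is of the moment at which its call begins: read the wrist's pose just before it. There is no depth.
- robot.hand_in(): hands the job in; it is judged then, once.
The state is a dict: "time": time; "joints": joint angles; "joint_velocities": joint speeds; "effort": joint torques, N m; "position": TCP position; "tool_rot": TCP orientation; "force": force on the tool from outside, world axes, zero at the start; "torque": the same for the moment, N m; "gripper_width": finger opening in m; "grip_force": force on a finger pad.
Only numpy, scipy, OpenCV 4.12 (cv2) and the standard library are available. Lean on these libraries where they do the work, as an engineer would, in place of code of your own. Each camera call takes 0.05 s, during which the arm holds its last target. There are 200 camera calls.

TASK

Lay the lunch tray to match the layout printed on its paper liner. Slide the flat round tin across the tray into the large circle, without lifting it off the tray, and lay the fork from the worktop flat in the fork outline, its tines at the broad end. The small cup already stands in its place: leave it there.

Things in the scene. Friction and masses are not known exactly. Their poses are not given: they have to be found in the camera images.
- tray: Fixed wooden serving tray (does not move), 278 mm along its x by 468 mm along its y. Flat floor 6 mm above the worktop; a rim 8 mm wide all round stands 16 mm above the worktop, 10 mm above the floor (inside of the rim at x = +-131, y = +-226 mm). A white paper liner with thin dark outlines covers the floor: a large circle, a smaller circle with a handle tab, and a fork shape. Origin under the centre of the tray at worktop height; z up.
- tin_spot (a point): Centre of the large printed circle, about 97 mm across, on the tray's floor (6 mm above the worktop), at (-45, -30) mm in the tray's frame. Axes as the tray's.
- fork_spot (a point): Middle of the printed fork outline on the tray's floor, at (85, 0) mm in the tray's frame. The outline is 213 mm long along the tray's y: a broad end 42 mm wide with short lines for the gaps of the tines at -y, a slim handle 26 mm wide at +y. Axes as the tray's.
- fork_spot_head (a point): Point in the fork outline's broad end, 90 mm from its middle (tray's -y), where the tines' point of the fork belongs.
- fork_spot_tail (a point): Point in the fork outline's handle end, 90 mm from its middle (tray's +y), where the handle-end point of the fork belongs.
- tin_centre (a point): Centre, half-way up, of a flat round closed food tin, an upright cylinder 86 mm across and 40 mm tall, about 0.23 kg. It starts standing on the tray's floor (centre 26 mm above the worktop) left of the large circle, in the tray's +y half. Too wide to grip comfortably: push it.
- fork_mid (a point): Middle, half-way up (7.5 mm above what it lies on), of a metal fork lying on the worktop to the right of the tray. 193 mm long along its x, 26 mm wide over the tines, 15 mm high overall, about 0.04 kg; tines towards its +x, handle towards its -x. It can be gripped across its width at the middle.
- fork_head (a point): Point on the fork 90 mm from its middle towards the tines, near their tips (fork's +x).
- fork_tail (a point): Point on the fork 90 mm from its middle towards the handle's end (fork's -x).
- cup: Small green and white cup, 48 mm tall, 64 mm across, 89 mm with its handle; stands on the tray's floor in the smaller circle at the tray's -y end, its axis 135 mm from the centre of the large circle, handle towards the tray's +x. Origin under the middle of cup and handle together. To be left alone.
Mind the look-alikes: they are no part of the job. Leave any turquoise look-alike of the part that bears tin_centre alone.

How it is judged:
At the end, for the whole second after the job is handed in: The tin stands upright on the tray with its centre within 12 mm of the large circle's centre; the fork lies flat, right side up, on the tray's floor with its points near the tines and near the handle's end each within 16 mm of their points in the outline; the cup is within 15 mm of where it stood (horizontal distance between tin_centre and tin_spot below 0.012 m and height (world z) of tin_centre below 0.032 m and angle between tin_centre's own z axis and vertical below 0.1 rad and horizontal distance between fork_head and fork_spot_head below 0.016 m and horizontal distance between fork_tail and fork_spot_tail below 0.016 m and height (world z) of fork_mid below 0.02 m and angle between fork_mid's own z axis and vertical below 0.2 rad and distance of cup from where it was at the start of the episode below 0.015 m); the robot touches nothing.
It fails at once if the tin is lifted off the tray by more than 10 mm (height (world z) of tin_centre above 0.037 m).
It fails at once if the cup is knocked over or shifted by more than 15 mm (distance of cup from where it was at the start of the episode above 0.015 m or angle between cup's own z axis and vertical above 0.4 rad).
It also fails if it takes over 67 s, if anything falls off the work surface, if the arm or the gripper's body presses on something with over 40 N, if the wrist force passes 120 N, or if a joint passes its speed limit or range.

## Working session

There is one attempt and no reset: what is moved stays moved. The work goes in short steps, Python scripts to look and compute and a tool call to move; the robot and the scene stay as the last step left them, time stands still between calls to the robot, and variables do not carry over. Pictures are saved under pics/ and viewed, at most 10 in all, crops included, and the job is handed in when it is done.

Besides the shell and the picture viewer there is one more tool, called after ">>>" in YAML: its name, and indented under it one key for each argument. play_rows: Moves the arm, as the interface text tells. Its arguments: {"type":"object","properties":{"targets":{"type":"array","items":{"type":"object","properties":{"offset":{"type":"array","items":{"type":"number"}},"turn":{"type":"number"},"gripper":{"type":"number"}}}}},"required":["targets"]}

```bash
mkdir -p pics
cat > h.py <<'E'
import numpy as np, cv2
from scipy.spatial.transform import Rotation as R
from bench import robot
def shot(n,f=None):
    s=robot.observe(); d=robot.grab_frame(n)
    if 'cam_to_world' in d: T=np.array(d['cam_to_world'])
    else:
        W=np.eye(4);W[:3,:3]=R.from_rotvec(s['tool_rot']).as_matrix();W[:3,3]=s['position'];T=W@np.array(d['tool_from_camera'])
    d['T']=T
    if f: cv2.imwrite('pics/'+f,d['img'])
    return d
def w(d,u,v,z):
    x,y=(u-d['cx'])/d['fx'],(v-d['cy'])/d['fy']
    a,b=x,y
    for _ in range(20):
        k=1+d['k1']*(a*a+b*b); a,b=x/k,y/k
    r=d['T'][:3,:3]@[a,b,1]; o=d['T'][:3,3]
    return o+r*(z-o[2])/r[2]
def px(d,p):
    q=np.linalg.inv(d['T'])@[*p,1]; a,b=q[:2]/q[2]; k=1+d['k1']*(a*a+b*b)
    return np.array([d['cx']+d['fx']*a*k,d['cy']+d['fy']*b*k])
E
python3 - <<'E'
from h import *
print(robot.nose_length, robot.observe())
d=shot('top','top0.png');print(d['T'])
d=shot('side','side0.png');print(d['T'])
E
```

```text
0.014 {'time': 0.0, 'joints': array([1.11569481e+00, 3.78082579e-01, 7.96106309e-02, 1.27435562e+00,
       7.67811395e-06, 1.46053168e+00]), 'joint_velocities': array([-0.00044211,  0.00173199, -0.00101391,  0.00092364,  0.00075551,
       -0.0014302 ]), 'effort': array([-1.06164542e-03, -4.63602018e+01,  2.69875342e+01,  2.05646118e-02,
       -3.11186313e-04,  8.33445227e-06]), 'position': array([0.19407525, 0.54060279, 0.24434376]), 'tool_rot': array([-5.38889975e-01, -3.09444449e+00,  3.06011318e-03]), 'force': array([0.02992264, 0.02071935, 0.28713917]), 'torque': array([ 0.01325983,  0.04007914, -0.03889341]), 'grip_force': 0.0, 'gripper_width': 0.0852980855659307}
[[ 0.02366111 -0.98993312  0.13954415  0.34944747]
 [-0.99897998 -0.02878196 -0.03479357 -0.06968847]
 [ 0.03845966 -0.13857855 -0.98960438  1.10619686]
 [ 0.          0.          0.          1.        ]]
[[ 0.9549423  -0.18320155  0.2335003   0.30858741]
 [-0.2967446  -0.60335439  0.74020681 -0.72228657]
 [ 0.00527639 -0.77614475 -0.6305327   0.58696588]
 [ 0.          0.          0.          1.        ]]
```

View pics/top0.png

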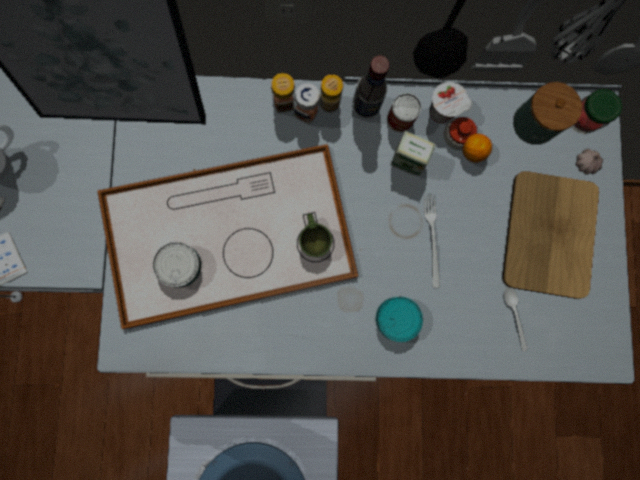

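View pics/side0.png

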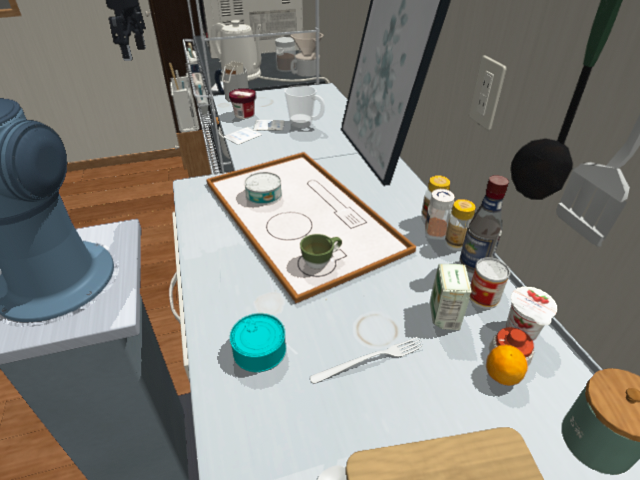

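The top view shows the tray tin with the white lid at (177,265) and the turquoise look-alike off the tray at (400,320). The fork has its tines at (430,197) and its handle end at (435,285); the object at (515,320) is a spoon. The cup is at (315,242) and the large circle at (248,253). In the side view the tin is at (263,190), the fork at (365,362) and the turquoise look-alike at (258,342).

Run:
```python
from h import *
d=shot('top')
c=np.array([w(d,*p,.016)[:2] for p in [(99,191),(329,148),(357,275),(123,327)]])
print(c, [np.linalg.norm(c[i]-c[(i+1)%4]) for i in range(4)])
print('fork',[w(d,*p,.006)[:2] for p in [(430,195),(436,287),(433,240)]])
print('tin',w(d,178,263,.046)[:2],'circ',w(d,248,253,.006)[:2],'turq',w(d,400,319,.04)[:2])
print('forkspot ends',w(d,167,202,.006)[:2],w(d,273,182,.006)[:2])
print('cup',w(d,316,240,.05), px(d,[.194,.541,.245]))
s=shot('side')
print('side tin',w(s,263,181,.046)[:2],'circ',w(s,289,226,.006)[:2],'fork',[w(s,*p,.006)[:2] for p in [(312,379),(421,344)]])
im=d['img']; a=cv2.resize(im[140:340,90:450],(792,440),interpolation=cv2.INTER_CUBIC)
cv2.imwrite('pics/c.png',cv2.convertScaleAbs(a,alpha=1.5))
```

```text
[[ 0.57820938  0.32089369]
 [ 0.68250495 -0.12992651]
 [ 0.42605261 -0.19050832]
 [ 0.31575997  0.25574543]] [np.float64(0.4627271479608655), np.float64(0.26351083934054065), np.float64(0.4596812752038536), np.float64(0.2704144810784256)]
fork [array([ 0.59379047, -0.33853974]), array([ 0.4071739 , -0.34957191]), array([ 0.50142738, -0.34420572])]
tin [0.43791525 0.15366354] circ [0.46473529 0.02610988] turq [ 0.3426274  -0.27125671]
forkspot ends [0.56253591 0.19074573] [ 0.61055373 -0.01841611]
cup [ 0.48882504 -0.106785    0.05      ] [-141.81312787  416.06823274]
side tin [0.4393215  0.15626177] circ [0.46672858 0.02359912] fork [array([ 0.40896207, -0.35403522]), array([ 0.5955847 , -0.34378687])]
```

View pics/c.png

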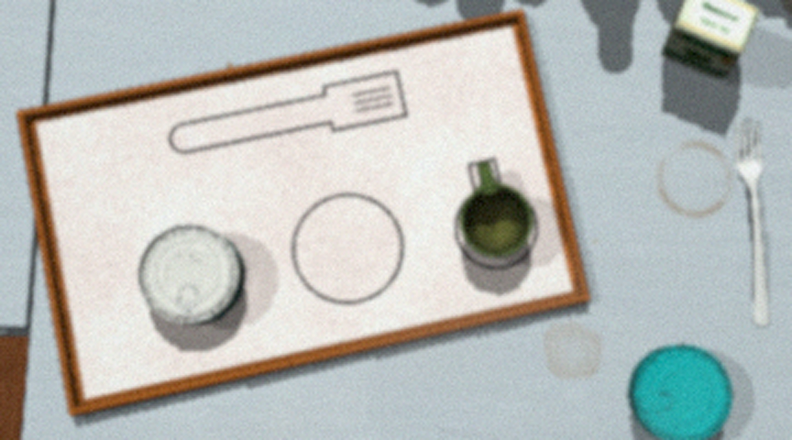

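The crop confirms it: the white-lidded tin with its green label is the only tin on the tray, so it is the right one. The turquoise one lies off the tray, and there is only one fork. The positions agree between the two cameras. I'll move in behind the tin with the jaws half open and push it in a cradle.

```bash
cat >> h.py <<'E'
def go(x,y,z,yaw):
    "offset cm / turn deg to TCP x,y,z with tool x at world yaw (mod 180)"
    s=robot.observe(); M=R.from_rotvec(s['tool_rot']).as_matrix()
    o=M.T@(np.array([x,y,z])-s['position'])*100
    t=np.degrees(np.arctan2(M[1,0],M[0,0]))-yaw; t=(t+90)%180-90
    print('offset',o.round(2),'turn',round(t,1),'j',s['joints'].round(2))
E
python3 -c "
from h import *
go(.4265,.214,.12,-78.5);go(.4265,.214,.028,-78.5)"
```

```text
offset [-32.91 -22.89  12.5 ] turn 58.7 j [ 1.12  0.38  0.08  1.27 -0.    1.46]
offset [-32.91 -22.88  21.7 ] turn 58.7 j [ 1.12  0.38  0.08  1.27 -0.    1.46]
```

>>> play_rows:
  targets:
    - {"offset": [-32.9, -22.9, 12.5], "turn": 58.7, "gripper": -0.41}
    - {"offset": [-32.9, -22.9, 12.5], "turn": 58.7, "gripper": -0.41}
    - {"offset": [-32.9, -22.9, 12.5], "turn": 58.7, "gripper": -0.41}
    - {"offset": [-32.9, -22.9, 12.5], "turn": 58.7, "gripper": -0.41}
    - {"offset": [-32.9, -22.9, 12.5], "turn": 58.7, "gripper": -0.41}
    - {"offset": [-32.9, -22.9, 12.5], "turn": 58.7, "gripper": -0.41}
    - {"offset": [-32.9, -22.9, 12.5], "turn": 58.7, "gripper": -0.41}
    - {"offset": [-32.9, -22.9, 12.5], "turn": 58.7, "gripper": -0.41}

```text
time: 0.87
position: [0.3793, 0.2801, 0.1456]
tool_rot: [1.964, 2.452, 0.001]
force: [0.7, 0.9, 0.0]
gripper_width: 0.0602
grip_force: 0.0
```

```bash
python3 -c "
from h import *
go(.4265,.214,.12,-78.5)"
```

```text
offset [-7.48  3.16  2.56] turn 1.1 j [ 0.5   0.23 -0.39  0.95  0.    1.85]
```

>>> play_rows:
  targets:
    - {"offset": [-6.5, 2.8, 2.5], "turn": 1.1, "gripper": -0.41}
    - {"offset": [-6.5, 2.8, 2.5], "turn": 1.1, "gripper": -0.41}
    - {"offset": [-6.5, 2.8, 2.5], "turn": 1.1, "gripper": -0.41}
    - {"offset": [-6.5, 2.8, 2.5], "turn": 1.1, "gripper": -0.41}
    - {"offset": [-6.5, 2.8, 2.5], "turn": 1.1, "gripper": -0.41}
    - {"offset": [-6.5, 2.8, 2.5], "turn": 1.1, "gripper": -0.41}

```text
time: 1.37
position: [0.4201, 0.2257, 0.1215]
tool_rot: [-1.978, -2.44, -0.001]
force: [-0.1, 0.2, 0.4]
gripper_width: 0.0601
grip_force: 0.0
```

```bash
python3 -c "
from h import *
d=shot('wrist','w1.png'); print(px(d,[.4385,.155,.046]))
go(.4265,.214,.028,-78.5)"
```

```text
[317.60203832 374.98817198]
offset [-1.3   0.37  9.36] turn 0.5 j [ 0.36  0.26 -0.42  0.89  0.    1.72]
```

View pics/w1.png

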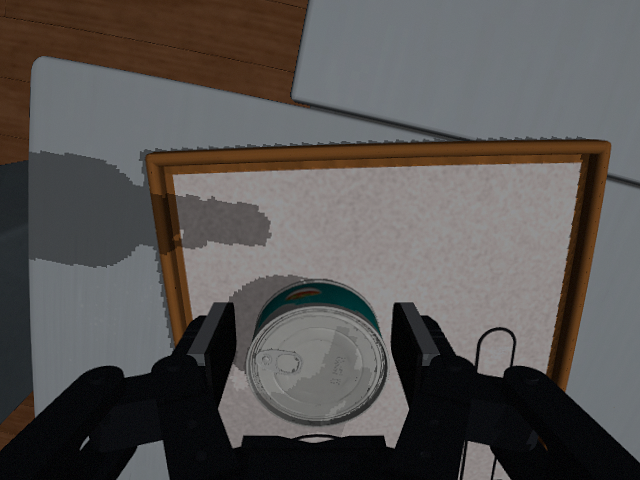

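The wrist view shows the lid centred at (316,364), a few mm further towards +y than I had predicted. The clearance is fine, so I'll go straight down.

>>> play_rows:
  targets:
    - {"offset": [-0.1, 0.3, 4], "turn": 0.5, "gripper": -0.41}
    - {"offset": [-0.1, 0.3, 7], "turn": 0.5, "gripper": -0.41}
    - {"offset": [-0.1, 0.3, 9.2], "turn": 0.5, "gripper": -0.41}
    - {"offset": [-0.1, 0.3, 9.2], "turn": 0.5, "gripper": -0.41}
    - {"offset": [-0.1, 0.3, 9.2], "turn": 0.5, "gripper": -0.41}

```text
time: 1.83
position: [0.4221, 0.2249, 0.0287]
tool_rot: [-1.988, -2.431, 0.003]
force: [0.1, -0.1, 0.6]
gripper_width: 0.0601
grip_force: 0.0
```

```bash
python3 -c "
from h import *
u=np.array([.2,-.98]);g=np.array([.465,.025])
d=shot('wrist');print(w(d,316,364,.046))
for k in(.075,.052,.042): go(*(g-u*k),.028,-78.5)"
```

```text
[0.42389016 0.22432527 0.046     ]
offset [-12.95   0.07   0.19] turn -0.1 j [ 0.36  0.38 -0.53  0.66  0.    1.73]
offset [-15.25   0.07   0.19] turn -0.1 j [ 0.36  0.38 -0.53  0.66  0.    1.73]
offset [-16.25   0.07   0.19] turn -0.1 j [ 0.36  0.38 -0.53  0.66  0.    1.73]
```

>>> play_rows:
  targets:
    - {"offset": [-1, 0, 0.1], "turn": 0, "gripper": -0.41}
    - {"offset": [-2, 0, 0.1], "turn": 0, "gripper": -0.41}
    - {"offset": [-3, 0, 0.1], "turn": 0, "gripper": -0.41}
    - {"offset": [-4, 0, 0.1], "turn": 0, "gripper": -0.41}
    - {"offset": [-5, 0, 0.1], "turn": 0, "gripper": -0.41}
    - {"offset": [-6, 0, 0.1], "turn": 0, "gripper": -0.41}
    - {"offset": [-7, 0, 0.1], "turn": 0, "gripper": -0.41}
    - {"offset": [-8, 0, 0.1], "turn": 0, "gripper": -0.41}

```text
time: 2.55
position: [0.4402, 0.1453, 0.0286]
tool_rot: [-1.991, -2.43, -0.003]
force: [-1.1, 4.6, 5.4]
gripper_width: 0.0602
grip_force: 3.3
```

>>> play_rows:
  targets:
    - {"offset": [-1, 0, 0], "turn": 0, "gripper": -0.41}
    - {"offset": [-2, 0, 0], "turn": 0, "gripper": -0.41}
    - {"offset": [-3, 0, 0], "turn": 0, "gripper": -0.41}
    - {"offset": [-4, 0, 0], "turn": 0, "gripper": -0.41}
    - {"offset": [-4.8, 0, 0], "turn": 0, "gripper": -0.41}
    - {"offset": [-5.4, 0, 0], "turn": 0, "gripper": -0.41}
    - {"offset": [-5.8, 0, 0], "turn": 0, "gripper": -0.41}
    - {"offset": [-5.8, 0, 0], "turn": 0, "gripper": -0.41}

```text
time: 3.22
position: [0.4512, 0.0878, 0.0282]
tool_rot: [1.992, 2.429, 0.0]
force: [-0.3, 1.0, 2.8]
gripper_width: 0.0604
grip_force: 2.1
```

```bash
python3 -c "
from h import *
d=shot('wrist','w2.png')
g=np.array([.465,.025])
import numpy as np
print(px(d,[.465,.025,.046]),px(d,[.465,.025,.006]))
u=np.array([.2,-.98])
for k in(.042,): go(*(g-u*k),.028,-78.5)"
```

```text
[314.77058385 504.61981324] [314.4367612  428.63832645]
offset [-2.24  0.11  0.01] turn -0.2 j [ 0.05  0.35 -0.59  0.64 -0.    1.43]
```

View pics/w2.png

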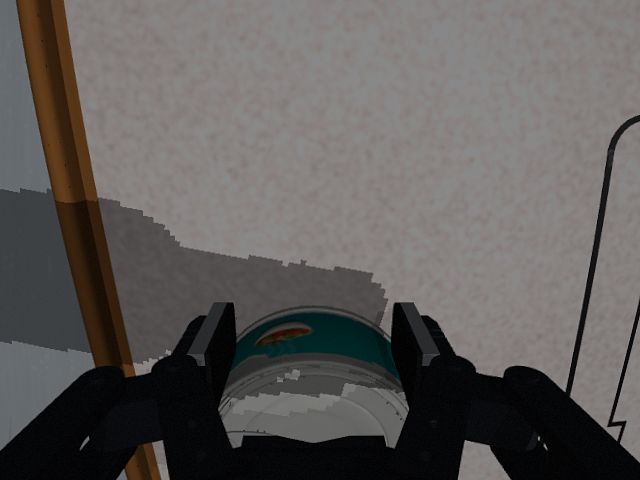

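The tin sits centred in the cradle. I'll check where it is relative to the circle from the top and side views together.

Run:
```python
from h import *
t=shot('top');s=shot('side')
a=cv2.resize(t['img'][180:320,140:330],(400,295),interpolation=cv2.INTER_CUBIC)
b=cv2.resize(s['img'][150:270,220:360],(390,334),interpolation=cv2.INTER_CUBIC)
o=np.zeros((340,800,3),np.uint8);o[:295,:400]=cv2.convertScaleAbs(a,alpha=1.5);o[:334,405:795]=b
cv2.imwrite('pics/c2.png',o)
```

```text
(no output)
```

View pics/c2.png

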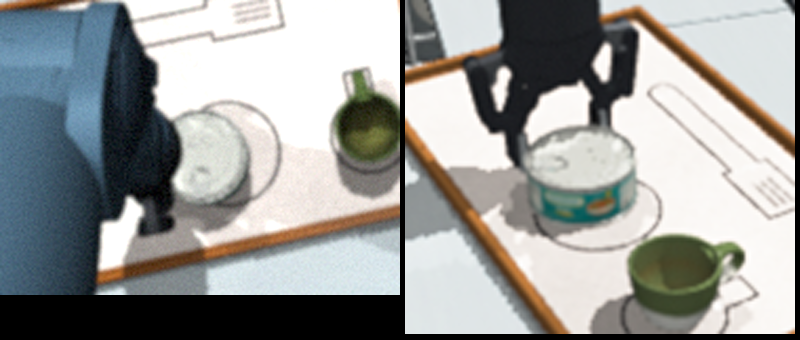

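Run:
```python
from h import *
t=shot('top');s=shot('side')
a=w(t,235.5,255.3,.046)[:2];b=w(s,283.2,206.7,.046)[:2];print(a,b)
M=R.from_rotvec(robot.observe()['tool_rot']).as_matrix()
for p in(a,b,(a+b)/2): print(M.T@np.array([*(np.array([.465,.025])-p),0])*100)
```

```text
[0.45548093 0.04618149] [0.46022856 0.04161584]
[-2.26388852e+00  5.17191961e-01  2.07008397e-03]
[-1.72294338  0.14138539  0.00177705]
[-1.99341595e+00  3.29288674e-01  1.92356927e-03]
```

>>> play_rows:
  targets:
    - {"offset": [-0.6, 0.1, 0], "turn": 0, "gripper": -0.41}
    - {"offset": [-1.2, 0.2, 0], "turn": 0, "gripper": -0.41}
    - {"offset": [-1.7, 0.25, 0], "turn": 0, "gripper": -0.41}
    - {"offset": [-2.1, 0.25, 0], "turn": 0, "gripper": -0.41}
    - {"offset": [-2.1, 0.25, 0], "turn": 0, "gripper": -0.41}
    - {"offset": [1, 0.25, 0], "turn": 0, "gripper": -0.41}
    - {"offset": [3, 0.25, 0], "turn": 0, "gripper": -0.41}
    - {"offset": [3, 0.25, -4], "turn": 0, "gripper": -0.41}

```text
time: 4.13
position: [0.4411, 0.1203, 0.0627]
tool_rot: [-1.982, -2.425, 0.013]
force: [0.7, -1.0, -0.9]
gripper_width: 0.0598
grip_force: 0.0
```

```bash
python3 -c "
from h import *
go(.50,-.344,.14,2.2);go(.50,-.1,.20,2.2)"
```

```text
offset [-46.66  -3.57  -7.79] turn -80.7 j [ 0.13  0.3  -0.54  0.74  0.    1.5 ]
offset [-22.73   1.21 -13.8 ] turn -80.7 j [ 0.13  0.3  -0.54  0.74  0.    1.5 ]
```

>>> play_rows:
  targets:
    - {"offset": [0, 0, -4], "turn": -7, "gripper": -0.41}
    - {"offset": [-0.5, 0, -8], "turn": -14, "gripper": -0.41}
    - {"offset": [-3, 0, -11], "turn": -21, "gripper": -0.41}
    - {"offset": [-7, 0.2, -11], "turn": -28, "gripper": -0.41}
    - {"offset": [-11, 0, -11], "turn": -35, "gripper": -0.41}
    - {"offset": [-15, -0.2, -11], "turn": -42, "gripper": -0.41}
    - {"offset": [-19, -0.6, -11], "turn": -49, "gripper": -0.41}
    - {"offset": [-23, -1, -11], "turn": -56, "gripper": -0.41}

```text
time: 4.8
position: [0.4811, -0.0911, 0.1783]
tool_rot: [0.708, 3.06, -0.001]
force: [0.6, 0.5, -0.5]
gripper_width: 0.06
grip_force: 0.0
```

```bash
python3 -c "
from h import *
go(.5015,-.346,.14,3.2)"
```

```text
offset [-13.03 -22.     3.84] turn -29.3 j [-0.32  0.24 -0.29  1.04 -0.    0.14]
```

>>> play_rows:
  targets:
    - {"offset": [-11.8, -20.8, 3.8], "turn": -25, "gripper": -0.41}
    - {"offset": [-11.8, -20.8, 3.8], "turn": -25, "gripper": -0.41}
    - {"offset": [-11.8, -20.8, 3.8], "turn": -25, "gripper": -0.41}
    - {"offset": [-11.8, -20.8, 3.8], "turn": -25, "gripper": -0.41}
    - {"offset": [-11.8, -20.8, 3.8], "turn": -25, "gripper": -0.41}
    - {"offset": [-11.8, -20.8, 3.8], "turn": -25, "gripper": -0.41}
    - {"offset": [-11.8, -20.8, 3.8], "turn": -25, "gripper": -0.41}
    - {"offset": [-11.8, -20.8, 3.8], "turn": -25, "gripper": -0.41}

```text
time: 5.47
position: [0.4937, -0.3303, 0.139]
tool_rot: [-0.044, -3.14, -0.001]
force: [-0.5, 0.6, -0.2]
gripper_width: 0.0602
grip_force: 0.0
```

```bash
python3 -c "
from h import *
d=shot('wrist','w3.png'); 
t=shot('top');s=shot('side')
a=cv2.resize(t['img'][180:320,140:330],(400,295),interpolation=cv2.INTER_CUBIC)
b=cv2.resize(s['img'][150:270,220:360],(390,334),interpolation=cv2.INTER_CUBIC)
o=np.zeros((600,800,3),np.uint8);o[:295,:400]=cv2.convertScaleAbs(a,alpha=1.5);o[:334,405:795]=b
o[360:600,:320]=cv2.resize(d['img'],(320,240))
cv2.imwrite('pics/c3.png',o)
print([px(d,[x,y,.008]).round() for x,y in [(.408,-.352),(.5015,-.346),(.594,-.341)]])
go(.5015,-.346,.14,3.2)"
```

```text
[array([275.,  99.]), array([291., 244.]), array([303., 360.])]
offset [-0.78 -1.9   0.  ] turn -4.5 j [-0.69  0.46 -0.07  1.04  0.   -0.67]
```

View pics/c3.png

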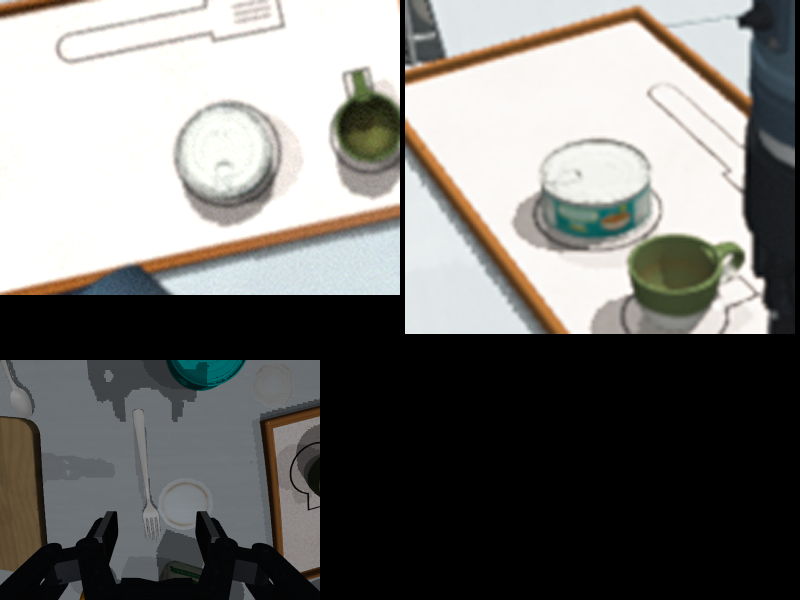

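The tin sits well inside the circle and the cup is untouched. The fork's ends in the wrist view, (276,100) and (304,360) at full scale, match the prediction. Now down to grasp it.

>>> play_rows:
  targets:
    - {"offset": [-0.7, -1.8, 3.5], "turn": -4.5, "gripper": -0.41}
    - {"offset": [-0.75, -1.8, 7], "turn": -4.5, "gripper": -0.41}
    - {"offset": [-0.75, -1.8, 10], "turn": -4.5, "gripper": -0.41}
    - {"offset": [-0.75, -1.8, 11], "turn": -4.5, "gripper": -0.41}
    - {"offset": [-0.75, -1.8, 11], "turn": -4.5, "gripper": -0.41}
    - {"offset": [-0.75, -1.8, 11], "turn": -4.5, "gripper": -0.41}

```text
time: 6.12
position: [0.5017, -0.3451, 0.0309]
tool_rot: [0.087, -3.14, -0.001]
force: [0.6, -1.0, 0.4]
gripper_width: 0.0603
grip_force: 0.0
```

```bash
python3 -c "
from h import *
go(.5015,-.346,.0175,3.2)"
```

```text
offset [ 0.03 -0.09  1.34] turn -0.0 j [-0.71  0.59 -0.16  0.82  0.   -0.76]
```

>>> play_rows:
  targets:
    - {"offset": [0, -0.1, 1.3], "turn": 0, "gripper": -0.41}
    - {"offset": [0, -0.1, 1.3], "turn": 0, "gripper": -0.41}
    - {"offset": [0, -0.1, 1.3], "turn": 0, "gripper": 1}
    - {"offset": [0, -0.1, 1.3], "turn": 0, "gripper": 1}
    - {"offset": [0, -0.1, 1.3], "turn": 0, "gripper": 1}
    - {"offset": [0, -0.1, 1.3], "turn": 0, "gripper": 1}
    - {"offset": [0, -0.1, 1.3], "turn": 0, "gripper": 1}
    - {"offset": [0, -0.1, 1.3], "turn": 0, "gripper": 1}

```text
time: 6.78
position: [0.5023, -0.3475, 0.0185]
tool_rot: [-0.085, 3.139, -0.001]
force: [-0.5, 1.4, 7.0]
gripper_width: 0.0148
grip_force: 51.0
```

>>> play_rows:
  targets:
    - {"offset": [0, 0, 0], "turn": 0, "gripper": 1}
    - {"offset": [0, 0, 0], "turn": 0, "gripper": 1}
    - {"offset": [0, 0, -2], "turn": 0, "gripper": 1}
    - {"offset": [0, 0, -5], "turn": 0, "gripper": 1}
    - {"offset": [0, 0, -8], "turn": 0, "gripper": 1}
    - {"offset": [0, 0, -11], "turn": 0, "gripper": 1}
    - {"offset": [0, 0, -13], "turn": 0, "gripper": 1}
    - {"offset": [0, 0, -13], "turn": 0, "gripper": 1}

```text
time: 7.45
position: [0.5041, -0.3494, 0.1529]
tool_rot: [-0.085, 3.133, -0.01]
force: [0.2, -1.0, -0.6]
gripper_width: 0.0146
grip_force: 49.4
```

```bash
python3 -c "
from h import *
go(.585,.085,.12,-77);go(.585,.085,.026,-77)"
```

```text
offset [-10.41  42.95   3.08] turn 80.1 j [-0.71  0.48  0.01  1.08 -0.   -0.76]
offset [-10.35  43.01  12.47] turn 80.1 j [-0.71  0.48  0.01  1.08 -0.   -0.76]
```

The fork is gripped. Carry it over the tray.

>>> play_rows:
  targets:
    - {"offset": [-5, 20, 0], "turn": 50, "gripper": 1}
    - {"offset": [-5, 20, 0], "turn": 50, "gripper": 1}
    - {"offset": [-5, 20, 0], "turn": 50, "gripper": 1}
    - {"offset": [-5, 20, 0], "turn": 50, "gripper": 1}
    - {"offset": [-6, 24, 0], "turn": 50, "gripper": 1}
    - {"offset": [-7, 28, 0], "turn": 50, "gripper": 1}
    - {"offset": [-8, 32, 0], "turn": 56, "gripper": 1}
    - {"offset": [-9, 36, 0], "turn": 60, "gripper": 1}

```text
time: 8.12
position: [0.5607, -0.0376, 0.1463]
tool_rot: [-1.354, -2.834, 0.0]
force: [0.8, -0.6, -0.4]
gripper_width: 0.0145
grip_force: 49.5
```

```bash
python3 -c "
from h import *
go(.585,.085,.12,-77)"
```

```text
offset [8.01 9.6  2.63] turn 25.9 j [-0.18  0.4  -0.15  1.02  0.    0.71]
```

>>> play_rows:
  targets:
    - {"offset": [4, 4.5, 1], "turn": 7, "gripper": 1}
    - {"offset": [6, 7.5, 2], "turn": 14, "gripper": 1}
    - {"offset": [6.8, 8.4, 2.6], "turn": 20, "gripper": 1}
    - {"offset": [6.8, 8.4, 2.6], "turn": 23, "gripper": 1}
    - {"offset": [6.8, 8.4, 2.6], "turn": 23, "gripper": 1}
    - {"offset": [6.8, 8.4, 2.6], "turn": 23, "gripper": 1}
    - {"offset": [6.8, 8.4, 2.6], "turn": 23, "gripper": 1}

```text
time: 8.7
position: [0.583, 0.0655, 0.1209]
tool_rot: [-1.884, -2.513, 0.001]
force: [0.6, -0.4, -0.3]
gripper_width: 0.0149
grip_force: 49.5
```

```bash
python3 -c "
from h import *
go(.585,.085,.05,-77)
d=shot('wrist','w4.png')
go(.585,.085,.05,-77)
print([px(d,p).round() for p in [(.585,.085,.006),(.585-.0975*.2*1.15,.085+.0975*1.07,.006)]])"
```

```text
offset [1.82 0.74 7.09] turn 3.3 j [ 0.    0.46 -0.12  0.99 -0.    1.29]
offset [1.85 0.73 7.12] turn 3.2 j [ 0.    0.46 -0.12  0.99 -0.    1.29]
[array([324., 211.]), array([340.,  24.])]
```

View pics/w4.png

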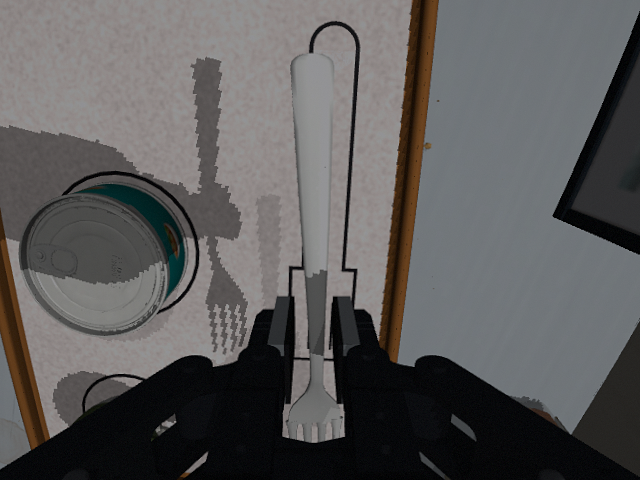

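The fork is straight in the jaws, with its handle end at (312,55). The outline's handle end is at (336,22), close to the predicted (340,24). I'll work out how far the fork's middle sits from the TCP and refine the target.

```bash
python3 -c "
from h import *
d=shot('wrist');s=robot.observe()
a=w(d,312,55,.112)-s['position'];print(a,np.hypot(*a[:2]), np.degrees(np.arctan2(a[1],a[0])))
M=R.from_rotvec(s['tool_rot']).as_matrix();print(M.T@a)
e=w(d,336,22,.006);m=w(d,323,270,.006);v=(e-m)/np.linalg.norm(e-m);print(e,np.degrees(np.arctan2(v[1],v[0])),e-v*.1065)
e=w(d,336,22,.006);print('tails', e)
"
```

```text
[-0.02633667  0.09087501 -0.00930689] 0.09461441149432732 106.16222455073861
[9.46158081e-02 7.37751028e-05 9.29238523e-03]
[0.56071825 0.18962448 0.006     ] 103.81676925610208 [0.58615233 0.08620611 0.006     ]
tails [0.56071825 0.18962448 0.006     ]
```

```bash
python3 -c "
from h import *
go(.5855,.087,.026,-76.6)"
```

```text
offset [2.04 0.82 9.53] turn 2.8 j [ 0.    0.46 -0.12  0.99 -0.    1.29]
```

>>> play_rows:
  targets:
    - {"offset": [2, 0.8, 2], "turn": 2.8, "gripper": 1}
    - {"offset": [2, 0.8, 4.5], "turn": 2.8, "gripper": 1}
    - {"offset": [2, 0.8, 7], "turn": 2.8, "gripper": 1}
    - {"offset": [2, 0.8, 8], "turn": 2.8, "gripper": 1}
    - {"offset": [2, 0.8, 8], "turn": 2.8, "gripper": 1}
    - {"offset": [2, 0.8, 8], "turn": 2.8, "gripper": 1}

```text
time: 9.3
position: [0.585, 0.0871, 0.0413]
tool_rot: [-1.946, -2.465, 0.001]
force: [0.9, -0.1, 0.0]
gripper_width: 0.0149
grip_force: 49.5
```

```bash
python3 -c "
from h import *
go(.5855,.087,.0255,-76.6)"
```

```text
offset [-0.02  0.05  1.58] turn 0.0 j [ 0.04  0.55 -0.21  0.82  0.    1.38]
```

>>> play_rows:
  targets:
    - {"offset": [0, 0, 0.8], "turn": 0, "gripper": 1}
    - {"offset": [0, 0, 1.5], "turn": 0, "gripper": 1}
    - {"offset": [0, 0, 1.5], "turn": 0, "gripper": 1}
    - {"offset": [0, 0, 1.5], "turn": 0, "gripper": 0.1}
    - {"offset": [0, 0, 1.5], "turn": 0, "gripper": 0.1}
    - {"offset": [0, 0, 1.5], "turn": 0, "gripper": 0.1}
    - {"offset": [0, 0, 1.5], "turn": 0, "gripper": 0.1}
    - {"offset": [0, 0, 1.5], "turn": 0, "gripper": 0.1}

```text
time: 9.97
position: [0.5855, 0.0878, 0.0264]
tool_rot: [1.945, 2.466, 0.001]
force: [0.2, 0.2, 0.6]
gripper_width: 0.0382
grip_force: 0.0
```

>>> play_rows:
  targets:
    - {"offset": [0, 0, -1], "turn": 0, "gripper": 0.1}
    - {"offset": [0, 0, -3], "turn": 0, "gripper": 0.1}
    - {"offset": [0, 0, -6], "turn": 0, "gripper": 0.1}
    - {"offset": [0, 0, -10], "turn": 0, "gripper": 0.1}
    - {"offset": [2, 0, -14], "turn": 0, "gripper": 0.1}
    - {"offset": [6, 0, -17], "turn": 0, "gripper": 0.1}
    - {"offset": [9, 0, -17], "turn": 0, "gripper": 0.1}
    - {"offset": [9, 0, -17], "turn": 0, "gripper": 0.1}

```text
time: 10.63
position: [0.5648, 0.1812, 0.2009]
tool_rot: [1.937, 2.471, 0.013]
force: [-0.5, -0.8, -0.9]
gripper_width: 0.0386
grip_force: 0.0
```

Run:
```python
from h import *
d=shot('wrist');s=shot('side')
o=np.zeros((480,800,3),np.uint8)
o[:330,:400]=cv2.resize(s['img'][140:280,200:420],(400,330)) if 0 else cv2.resize(s['img'][130:295,210:410],(400,330))
o[:300,400:800]=cv2.resize(d['img'],(400,300))
cv2.imwrite('pics/f.png',o)
```

```text
(no output)
```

View pics/f.png

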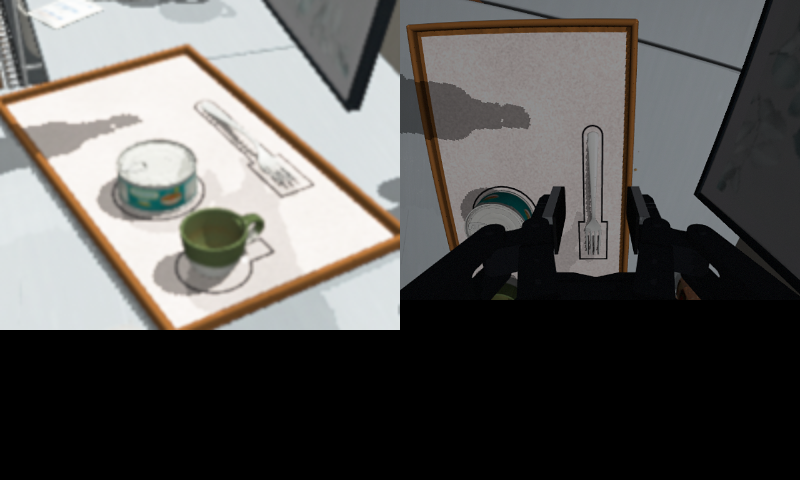

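The wrist view shows the fork inside its outline at (592,195), tines at the broad end. The side view shows the tin in the large circle at (157,185) and the cup where it was. The arm is clear, so I'm handing in.

```bash
python3 -c "
from h import *
print(robot.hand_in())"
```

```text
the job is handed in; nothing more can be done
None
```

I slid the tin into the large circle and laid the fork flat in its outline with the tines at the broad end, without touching the cup; the job is handed in, about 11 s into the 67 s limit, and no verdict came back.

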